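# Clamp a spoon blank in the carving jig

### The job

Slide the spoon blank along the jig's channel until its end is fully home against the end stop, then screw the hold-down knob clockwise, regripping as often as needed, until it comes to a dead stop and the foot holds the blank fast. Leave the finished spoon, the fork, the gouge and the thread spool where they lie.

Things in the scene. Friction and masses are not known exactly. Their poses are not given: they have to be found in the camera images.
- blank: the spoon blank: a plain sawn billet of wood, 180 mm long (its x), 56 mm wide (y), 32 mm thick (z), 0.15 to 0.3 kg, a spoon pencilled on top; origin at the centre of its underside. Loose, lying flat on the jig's board between the rails, its +x end short of the stop; its -x end sticks out of the channel and can be pushed
- jig_stop (a point): point at the foot of the end stop's face, mid channel, on the top of the jig's board (15 mm above the bench); +x points along the channel into the stop, z up. The blank is home with its origin at x = -90 mm here. The channel is 60 mm wide, between rails 20 mm high that reach 150 mm back from the stop and then flare out for 25 mm
- jig: the carving jig, screwed to the bench: plywood board 350 x 180 x 15 mm with rails, stop and a cast bracket on the channel's +y side. Origin on the bench under the screw's axis, 100 mm back from the stop; x along the channel towards the stop. The bracket's arm, 32 mm wide along x, reaches over the channel to the screw, 83 to 113 mm above the bench; nothing but screw and knob is higher
- knob_grip (a point): on the screw's vertical axis, 2 mm above mid-height of the round black fluted knob, 54 mm across, 36 mm high; a steel collar 22 mm high and up to 36 mm across is under it. Clockwise from above, knob, screw and foot go down 8 mm a turn. Light steady drag (0.1 N m); stays where left. Dead stop: collar on the arm, this point then 156 mm above the bench; beyond that it only slips in the grip
- foot: round foot at the lower end of the screw, 40 mm across, rubber face down; origin at the centre of that face, 6 to 10 mm above the blank's top at the start. It does not turn. Once on the wood it gives like a stiff spring (9 N per mm); the dead stop comes about 0.45 turn after first touch, 1.2 to 1.7 turns from the start
- spoon: a finished dark wooden spoon lying on the bench, 155 mm long, up to 20 mm high; leave alone
- fork: a finished dark wooden fork lying on the bench, 175 mm long, up to 16 mm high; leave alone
- spool: a thread spool standing on the bench, 48 mm across, 60 mm high; leave alone
- gouge: a carving gouge lying on the bench, 175 mm long, 26 mm high; leave alone
There are look-alikes about, which are no part of the job. Of the things that look like the blank, the middle-sized one is meant.

How it is judged (in metres and radians):
On the way:
1. the blank is fully home against the end stop, within 4 mm, with the foot not yet pressing on it (x of blank in the frame of jig_stop above -0.094 m and z of blank in the frame of jig_stop below 0.006 m and contact force between foot and blank below 1 N), for 0.2 s.
At the end, for the whole second after the job is handed in: The blank lies flat in the channel with its end within 4 mm of the stop, at rest, and the foot of the screw presses on it with more than 20 N (screwed to its dead stop it presses with about 30 N) (x of blank in the frame of jig_stop above -0.094 m and z of blank in the frame of jig_stop below 0.006 m and angle between blank's own z axis and vertical below 0.06 rad and contact force between foot and blank above 20 N and linear speed of blank below 0.01 m/s); the robot touches nothing.
It fails at once if the finished spoon, the fork, the gouge or the spool is moved more than 25 mm (distance of any of spoon, fork, spool, gouge from where it was at the start of the episode above 0.025 m).
It also fails if it takes over 72 s, if anything falls off the work surface, if the arm or the gripper's body presses on something with over 40 N, if the wrist force passes 120 N, or if a joint passes its speed limit or range.

### The arm

A 7-joint arm with a two-finger parallel gripper is mounted at the origin on the work surface. World frame = base frame: x ahead of the robot, y to its left, z up, the work surface at z = 0. Lengths are in mm, angles in rad, forces in N, time in s.
With the tool pointing down it reaches from about 350 to 900 mm from the base axis. Payload 19.9 kg.
Tool frame: the origin (TCP) lies at the very end of the fingers, on their centre line; the grasp point (between the pads) lies 19 mm behind it; z points along the fingers, y is the direction in which the jaws open and shut (so a half turn about z gives the same grasp; the last joint's range is limited). The gripper opens to 85 mm and grips with 20 to 120 N. Pads are 22 mm wide; open, the fingers measure 114 mm over their backs; the gripper's body (76 mm by 85 mm) begins 54 mm behind the grasp point. The pads swing forward as they close: fully open they stand 13 mm farther back than shut.
Start: joints at [1.109, 0.417, -0.01, 1.614, 0.005, 1.111, -0.053], TCP at [254.729, -570.714, 231.26] pointing down, gripper open.
Joint ranges: [-2.81, 2.81], [-0.39, 2.02], [-1.27, 1.25], [0.06, 2.57], [-1.19, 4.33], [0.19, 2], [-2.82, 2.82]. Speed limits (rad/s): [1.89, 1.89, 2.39, 2.39, 3.01, 3.01, 3.01].

### API

Orientations are given as a rotation vector (axis times angle).
In Python, from workcell import manip, eyes gives the robot as it stands.
- The arm moves only by the tool arm_command, never from a script. Its argument "increments" is a list of rows, each a list of 5 numbers: the shift along the tool's x, y, z in m, then the turn about the tool's z in degrees, then the opening, from -1 (shut) to 1 (fully open). A call has 1 to 10 rows; each row is the pose to reach, as a shift and turn from the pose measured when the call began, along the tool's axes at that moment; what a row does not reach only later rows make up. A row lasts 1/12 s, in which the tool goes at most 41.7 mm and 7.16 degrees, less where a joint would pass 70% of its speed; a pose out of reach is approached as far as the arm can. A call with a gripper value outside its range is refused whole. The fingers move at their own pace and stop on an object; "grip_force" is the grip in N (left out, the last holds). Time passes only in rows, so rows that repeat a pose let the fingers close. It gives the time, the measured TCP pose, the force and the opening at its end, in the units of the state.
- manip.get_obs(): the state, without advancing time (a new reading comes with each control period).
- eyes.grab_frame(name): name is "scene" or "top" or "wrist"; returns a dict with "color" (400x640x3 uint8, red, green, blue), "intrinsics" (3x3 intrinsics, pixels), "k1" (the pictures are not rectified: a ray, as slopes to the right and down, at radius r is drawn at 1 + k1 r^2 times it, then the intrinsics apply), "R" (3x3) and "t" (3): a world point X has camera coordinates R X + t. Camera axes: x right, y down, z forward; pixel columns grow to the right and rows downward; lengths in mm; the calibration is good to about 2 mm. A picture is of the moment at which its call begins. There is no depth.
- manip.close_job(): hands the job in, once; it reports no verdict.
The state is a dict: "time_s": time; "joint_pos": joint angles; "dq": joint speeds; "joint_torque": joint torques, N m; "tool_pos": TCP position; "orientation": TCP orientation; "contact_force": force on the tool from outside, world axes, zero at the start; "torque": the same for the moment, N m; "finger_gap": opening from 0.0 (shut) to 1.0 (fully open).
Only numpy, scipy, OpenCV 4.12 (cv2) and the standard library are available. Lean on these libraries where they do the work, as an engineer would, in place of code of your own. Each camera call takes 0.05 s, during which the arm holds its last target.

## Working session

There is one attempt and no reset: what is moved stays moved. The work goes in short steps, Python scripts to look and compute and a tool call to move; the robot and the scene stay as the last step left them, time stands still between calls to the robot, and variables do not carry over. Pictures are saved under pics/ and viewed, and the job is handed in when it is done.

Besides the shell and the picture viewer there is one more tool, called after ">>>" in YAML: its name, and indented under it one key for each argument. arm_command: Moves the arm, as the interface text tells. Its arguments: {"type":"object","properties":{"increments":{"type":"array"},"grip_force":{"type":"number"}},"required":["increments"]}

```bash
mkdir -p pics; ls; cat > h.py <<'E'
import numpy as np,cv2
from workcell import manip,eyes
def shot(n,f):
    d=eyes.grab_frame(n); cv2.imwrite(f'pics/{f}.png',d['color'][:,:,::-1]); np.savez(f'pics/{f}.npz',**{k:d[k] for k in('intrinsics','k1','R','t')}); return d
def ld(f): return np.load(f'pics/{f}.npz')
def ray(d,u,v):
    K=d['intrinsics'];k=float(d['k1'])
    p=np.array([[[float(u),float(v)]]])
    s=cv2.undistortPoints(p,K,np.array([k,0,0,0.]))[0,0]
    R=d['R'];c=-R.T@d['t'];return c,R.T@np.array([s[0],s[1],1])
def atz(d,u,v,z):
    c,r=ray(d,u,v);return c+r*(z-c[2])/r[2]
def proj(d,X):
    p=cv2.projectPoints(np.array(X,float).reshape(-1,1,3),cv2.Rodrigues(d['R'])[0],d['t'].astype(float),d['intrinsics'],np.array([float(d['k1']),0,0,0.]))[0];return p[:,0]
E
python3 - <<'E'
from h import *
for n in('scene','top','wrist'):
    d=shot(n,n+'0');print(n,-d['R'].T@d['t'],d['k1'])
o=manip.get_obs();print(o)
E
```

```text
pics
scene [1325.77818014 -385.32347073  690.99070839] -0.022620374454726935
top [ 505.95574389   11.25334546 1159.79681912] -0.11845037646157655
wrist [ 330.80048194 -537.19139961  372.71578304] -0.044944090059845225
{'time_s': 0.15, 'joint_pos': array([ 1.10951445,  0.41783555, -0.01032431,  1.61398924,  0.00467482,
        1.1107137 , -0.05301809]), 'dq': array([ 0.00025253, -0.00021327, -0.00229159, -0.00076868,  0.00058088,
        0.00037581, -0.0003657 ]), 'joint_torque': array([ 3.47420741e-03, -8.64743328e+01,  6.81343619e-01, -4.35053086e+01,
        1.92602619e-02,  5.81690852e-03, -6.20593778e-05]), 'tool_pos': array([ 254.63621996, -570.50234311,  230.82431018]), 'orientation': array([-3.07177572e+00, -6.54371818e-01,  3.72269698e-04]), 'contact_force': array([ 0.48319151, -0.17904734,  0.82643524]), 'torque': array([ 0.02887883, -0.03910643, -0.00491723]), 'finger_gap': 0.9990854237671334}
```

View pics/scene0.png

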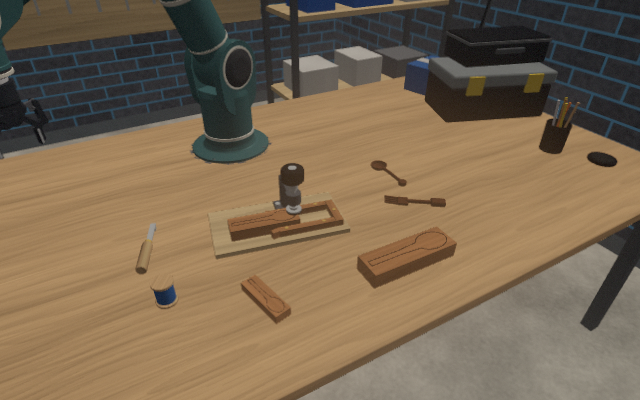

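View pics/top0.png

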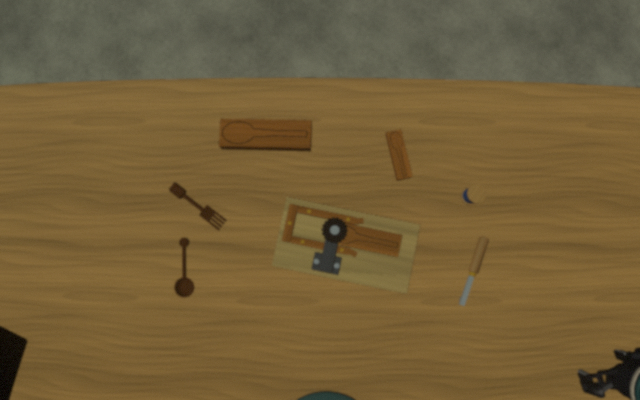

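The scene view shows the jig with the blank in the middle, and the robot behind it. In the top view the jig's board spans about (275–420, 197–292). The knob is at (335,230), the stop at the left (290,225) and the blank's free end at about (401,245). The spoon and fork are at left, and the gouge and spool at right.

```bash
python3 - <<'E'
from h import *
im=cv2.imread('pics/top0.png')[185:305,265:430];cv2.imwrite('pics/top0z.png',cv2.resize(im,None,fx=4.8,fy=4.8,interpolation=cv2.INTER_CUBIC))
im=cv2.imread('pics/scene0.png')[150:260,200:360];cv2.imwrite('pics/scene0z.png',cv2.resize(im,None,fx=5,fy=5,interpolation=cv2.INTER_CUBIC))
E
```

```text
(no output)
```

View pics/top0z.png

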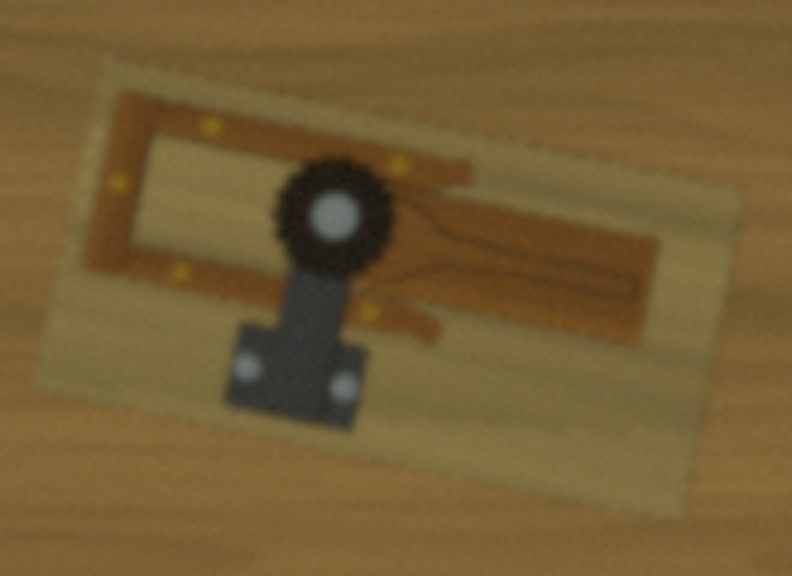

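View pics/scene0z.png

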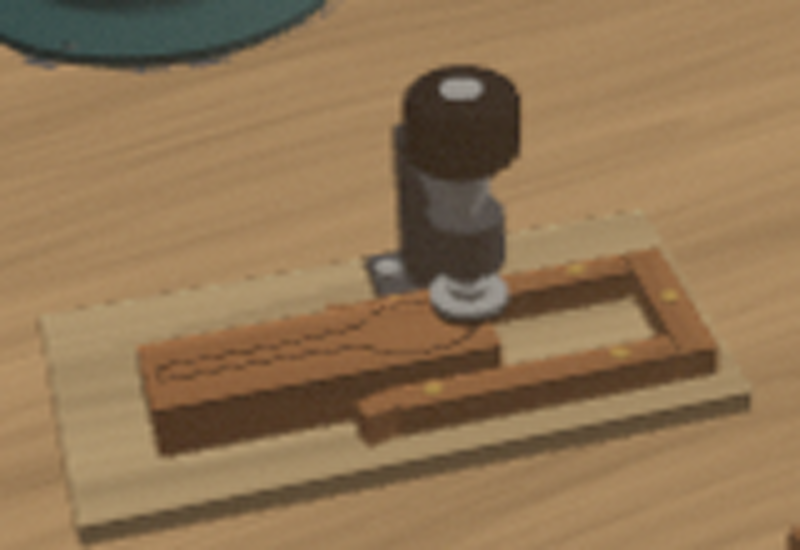

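```bash
python3 - <<'E'
from h import *
d=ld('top0')
f=lambda x,y,z:atz(d,265+x/4.8,185+y/4.8,z)
C=[f(*p,15) for p in((105,57),(742,190),(683,520),(37,388))]
for c in C:print('board',c.round(1))
print([np.linalg.norm(C[i]-C[i-1]).round(1) for i in range(4)])
S=[f(*p,35) for p in((155,130),(130,248))];print('stop',S,np.linalg.norm(S[0]-S[1]))
B=[f(*p,47) for p in((658,238),(640,343))];print('blank -x end',B,np.linalg.norm(B[0]-B[1]))
print('knob',f(335,215,184))
a=[(C[0]-C[1]),(C[3]-C[2]),B[0]-f(405,188,47)]
print([np.degrees(np.arctan2(v[1],v[0])) for v in a])
v=C[0]-C[3];print(np.degrees(np.arctan2(v[1],v[0]))+90, 'stopdir',np.degrees(np.arctan2(*(S[0]-S[1])[1::-1]))+90)
d=ld('scene0');g=lambda x,y,z:atz(d,200+x/5,150+y/5,z)
print('scene board',g(80,527,15) , g(750,395,15), g(38,318,15), g(640,212,15))
print('scene blank end',g(150,405,47),g(138,348,47),'knob',g(461,88,184))
E
```

```text
board [628.8 104.9  15. ]
board [ 559.9 -235.    15. ]
board [ 385.8 -202.4   15. ]
board [453.  138.5  15. ]
[np.float64(179.1), np.float64(346.9), np.float64(177.1), np.float64(347.4)]
stop [array([588.47934771,  76.55062557,  35.        ]), array([526.82739003,  88.85047431,  35.        ])] 62.866924242611695
blank -x end [array([ 533.40875657, -184.1545489 ,   47.        ]), array([ 479.46219976, -174.50060562,   47.        ])] 54.80355475029099
knob [539.63173649 -13.85868751 184.        ]
[np.float64(78.53596295296488), np.float64(78.85322394407783), np.float64(-100.86315852292209)]
79.18536637279387 stopdir 78.71736312002831
scene board [ 562.52558175 -236.77049397   15.        ] [632.22109999  99.28171707  15.        ] [ 388.69437419 -204.39585679   15.        ] [457.51860514 135.37376319  15.        ]
scene blank end [ 529.64561327 -185.91454814   47.        ] [ 482.72394065 -175.79924559   47.        ] knob [540.48587308 -16.00803392 184.        ]
```

```bash
cat >> h.py <<'E'
from scipy.spatial.transform import Rotation as Ro
yaw0=np.radians(78.8);U=np.array([np.cos(yaw0),np.sin(yaw0)]);STOP=np.array([557.6,82.7])
def ch(s,off=0,z=0): # point s along channel from stop, off to left
    p=STOP+U*s+off*np.array([-U[1],U[0]]);return np.array([p[0],p[1],z])
def go(T,yawdeg=None):
    o=manip.get_obs();R=Ro.from_rotvec(o['orientation']).as_matrix();d=R.T@(np.array(T)-o['tool_pos'])
    y=np.degrees(np.arctan2(R[1,0],R[0,0]));print('t',o['time_s'],'tcp',o['tool_pos'].round(1),'yaw',y.round(2),'q7',o['joint_pos'][6].round(3),'tilt',R[:,2].round(4),'F',o['contact_force'].round(1),'gap',round(o['finger_gap'],3))
    print('shift mm',d.round(1),'turn', None if yawdeg is None else round(((y-yawdeg)+180)%360-180,2))
E
python3 -c "
from h import *
go(ch(-300,0,120),78.8)
d=ld('top0')
for n,p,z in(('gouge',(485,237),20),('gouge2',(463,303),10),('spool',(474,195),60),('k',(335,230),184)): print(n,atz(d,*p,z))"
```

```text
t 0.15 tcp [ 254.6 -570.5  230.8] yaw 24.05 q7 -0.053 tilt [-4.e-04  8.e-04 -1.e+00] F [ 0.5 -0.2  0.8] gap 0.999
shift mm [ 369.7 -227.9  111. ] turn -54.75
gouge [ 528.33491981 -403.76291756   20.        ]
gouge2 [ 359.98799952 -347.05387654   10.        ]
spool [ 631.87469023 -363.72854889   60.        ]
k [539.18349764 -14.31222624 184.        ]
```

>>> arm_command:
  increments:
    - [0.03,-0.018,0.009,-5,-1]
    - [0.067,-0.041,0.02,-11,-1]
    - [0.104,-0.064,0.031,-16,-1]
    - [0.141,-0.087,0.042,-22,-1]
    - [0.178,-0.11,0.053,-28,-1]
    - [0.215,-0.133,0.065,-34,-1]
    - [0.252,-0.156,0.077,-40,-1]
    - [0.29,-0.18,0.09,-46,-1]
    - [0.33,-0.204,0.1,-51,-1]
    - [0.37,-0.228,0.111,-54.8,-1]

```text
time_s: 0.98
tool_pos: [479.3, -239.6, 128.1]
orientation: [-2.421, -2.0, -0.0]
contact_force: [2.2, -1.7, -0.3]
finger_gap: 0.002
```

```bash
python3 -c "
from h import *
go(ch(-300,0,120),78.8)"
```

```text
t 0.9833 tcp [ 479.3 -239.6  128.1] yaw 79.11 q7 0.065 tilt [-5.e-04  9.e-04 -1.e+00] F [ 2.2 -1.7 -0.3] gap 0.002
shift mm [31.3 14.4  8.2] turn 0.31
```

>>> arm_command:
  increments:
    - [0.031,0.0144,0.008,0.3,-1]
    - [0.031,0.0144,0.008,0.3,-1]
    - [0.031,0.0144,0.008,0.3,-1]

```text
time_s: 1.23
tool_pos: [499.9, -209.8, 119.5]
orientation: [-2.422, -1.997, -0.0]
contact_force: [-0.5, -0.8, -0.5]
finger_gap: 0.003
```

```bash
python3 -c "
from h import *
go(ch(-298,0,30),78.8)
shot('wrist','w1')"
```

```text
t 1.2333 tcp [ 499.9 -209.8  119.5] yaw 79.02 q7 -0.012 tilt [-0.0012  0.0019 -1.    ] F [-0.5 -0.8 -0.5] gap 0.003
shift mm [-0.  -0.1 89.5] turn 0.22
```

View pics/w1.png

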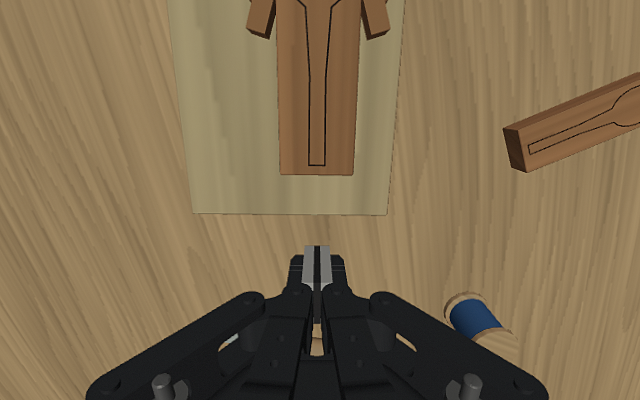

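The wrist view shows the blank's end edge at (281–355, 175), in line with the closed fingers at x≈317. The board's end is at row 214.

```bash
python3 -c "
from h import *
d=ld('w1')
B=[atz(d,*p,47) for p in((281,175),(355,174))];print(B,np.linalg.norm(B[0]-B[1]))
m=(B[0]+B[1])/2-ch(0);print('s',m[:2]@U,'off',m[:2]@[-U[1],U[0]])
C=[atz(d,*p,15) for p in((193,214),(388,214))];print(C,np.linalg.norm(C[0]-C[1]))
v=C[0]-C[1];print(np.degrees(np.arctan2(v[1],v[0]))-90)
v=B[0]-B[1];print(np.degrees(np.arctan2(v[1],v[0]))-90)
m=atz(d,317,165,47)-atz(d,317,0,47);print(m)
"
```

```text
[array([ 479.08054073, -174.84545366,   47.        ]), array([ 534.23596211, -184.75828096,   47.        ])] 56.03913501448876
s -267.39719751281325 off -1.0153089959526873
[array([ 385.64633059, -201.8774661 ,   15.        ]), array([ 561.01924725, -235.81303171,   15.        ])] 178.62609694225094
79.04832426168991
79.8112695458633
[ -20.58907396 -106.11260903    0.        ]
```

>>> arm_command:
  increments:
    - [0,0,0.03,0.2,-1]
    - [0,0,0.06,0.2,-1]
    - [0,0,0.0895,0.2,-1]
    - [0,0,0.0895,0.2,-1]
    - [0,0,0.0895,0.2,-1]

```text
time_s: 1.7
tool_pos: [498.1, -212.2, 30.1]
orientation: [-2.429, -1.987, 0.002]
contact_force: [1.5, 0.6, 0.9]
finger_gap: 0.002
```

```bash
python3 -c "
from h import *
go(ch(-195,0,30),79)"
```

```text
t 1.7 tcp [ 498.1 -212.2   30.1] yaw 78.58 q7 -0.071 tilt [-0.0034  0.0017 -1.    ] F [1.5 0.6 0.9] gap 0.002
shift mm [105.8   0.7   0.2] turn -0.42
```

>>> arm_command:
  increments:
    - [0.012,0.0007,0,-0.4,-1]
    - [0.018,0.0007,0,-0.4,-1]
    - [0.024,0.0007,0,-0.4,-1]
    - [0.032,0.0007,0,-0.4,-1]
    - [0.04,0.0007,0,-0.4,-1]
    - [0.048,0.0007,0,-0.4,-1]
    - [0.056,0.0007,0,-0.4,-1]
    - [0.064,0.0007,0,-0.4,-1]
    - [0.072,0.0007,0,-0.4,-1]
    - [0.08,0.0007,0,-0.4,-1]

```text
time_s: 2.53
tool_pos: [514.7, -133.1, 30.1]
orientation: [-2.422, -1.996, 0.003]
contact_force: [-0.7, -2.2, 2.3]
finger_gap: -0.0
```

```bash
python3 -c "
from h import *
go(ch(-195,0,30),79)
shot('wrist','w2');shot('top','t2')"
```

```text
t 2.5333 tcp [ 514.7 -133.1   30.1] yaw 78.99 q7 -0.219 tilt [-0.0035  0.0017 -1.    ] F [-0.7 -2.2  2.3] gap -0.0
shift mm [25.   0.2  0.2] turn -0.01
```

View pics/w2.png

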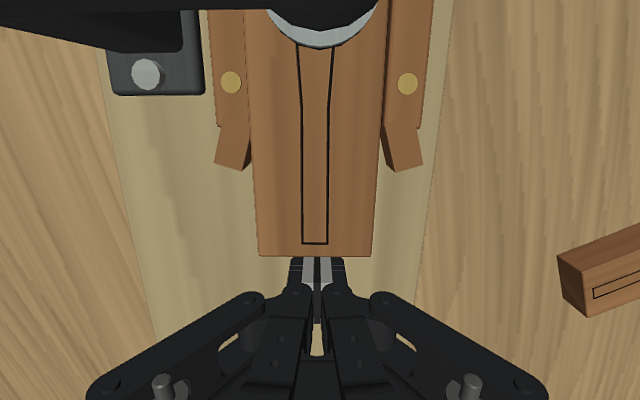

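```bash
python3 - <<'E'
from h import *
a=shot('scene','s2')
im=cv2.imread('pics/s2.png')[90:270,160:400];cv2.imwrite('pics/s2z.png',cv2.resize(im,None,fx=3.3,fy=3.3,interpolation=cv2.INTER_CUBIC))
E
```

```text
(no output)
```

View pics/s2z.png

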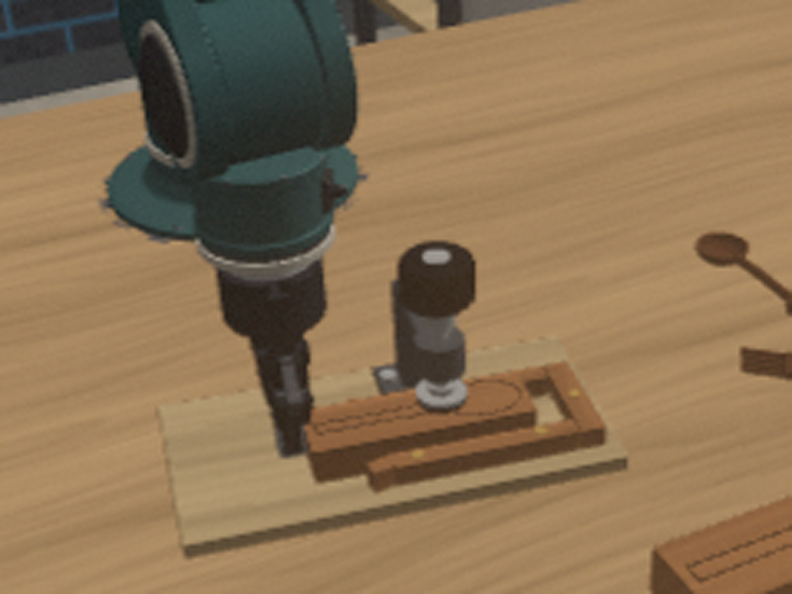

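View pics/t2.png

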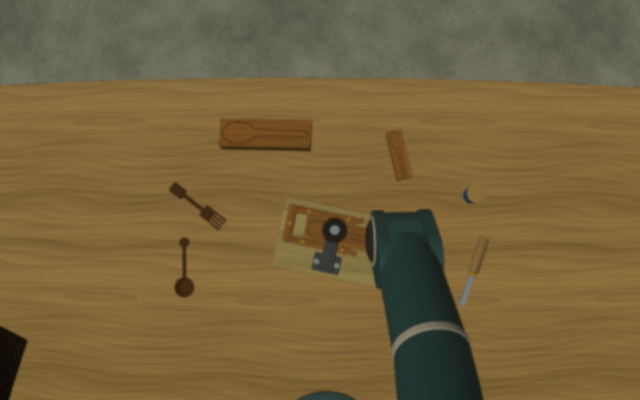

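No camera housing is visible on the gripper, and the blank's pushed end is flush with the fingers, so I'll push on.

>>> arm_command:
  increments:
    - [0.005,0,0,0,-1]
    - [0.01,0,0,0,-1]
    - [0.014,0,0,0,-1]
    - [0.018,0,0,0,-1]
    - [0.021,0,0,0,-1]
    - [0.024,0,0,0,-1]
    - [0.026,0,0,0,-1]
    - [0.026,0,0,0,-1]

```text
time_s: 3.35
tool_pos: [519.7, -106.8, 30.1]
orientation: [-2.419, -1.998, 0.002]
contact_force: [-0.3, -0.1, 0.6]
finger_gap: 0.0
```

>>> arm_command:
  increments:
    - [0.0015,0,0,0,-1]
    - [0.003,0,0,0,-1]
    - [0.0045,0,0,0,-1]

```text
time_s: 3.6
tool_pos: [520.5, -102.7, 30.1]
orientation: [-2.42, -1.997, 0.003]
contact_force: [-4.4, -14.7, 1.0]
finger_gap: -0.002
```

>>> arm_command:
  increments:
    - [0.0015,0,0,0,-1]
    - [0.0025,0,0,0,-1]
    - [0.0025,0,0,0,-1]

```text
time_s: 3.85
tool_pos: [520.4, -102.7, 30.1]
orientation: [-2.423, -1.996, 0.006]
contact_force: [-4.2, -15.4, 2.4]
finger_gap: 0.001
```

```bash
python3 - <<'E'
from h import *
go(ch(-220,0,30),79)
a=shot('scene','s3');shot('top','t3')
x=cv2.resize(cv2.imread('pics/s3.png')[170:260,200:360],None,fx=4,fy=4,interpolation=cv2.INTER_CUBIC)
cv2.imwrite('pics/s3z.png',x)
im=cv2.imread('pics/t3.png')[185:305,265:430];cv2.imwrite('pics/t3z.png',cv2.resize(im,None,fx=4,fy=4,interpolation=cv2.INTER_CUBIC))
E
```

```text
t 3.85 tcp [ 520.4 -102.7   30.1] yaw 78.95 q7 -0.282 tilt [-4.8e-03 -6.0e-04 -1.0e+00] F [ -4.2 -15.4   2.4] gap 0.001
shift mm [-30.9   0.4   0.2] turn -0.05
```

View pics/s3z.png

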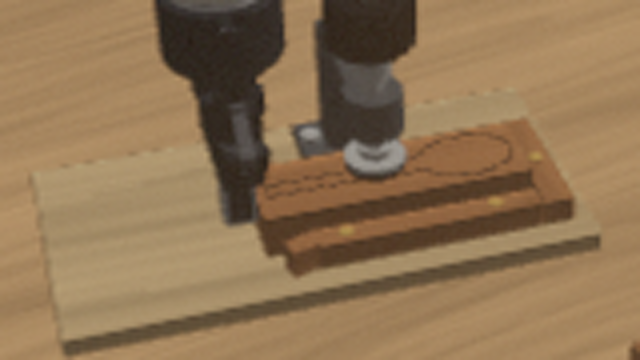

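View pics/t3z.png

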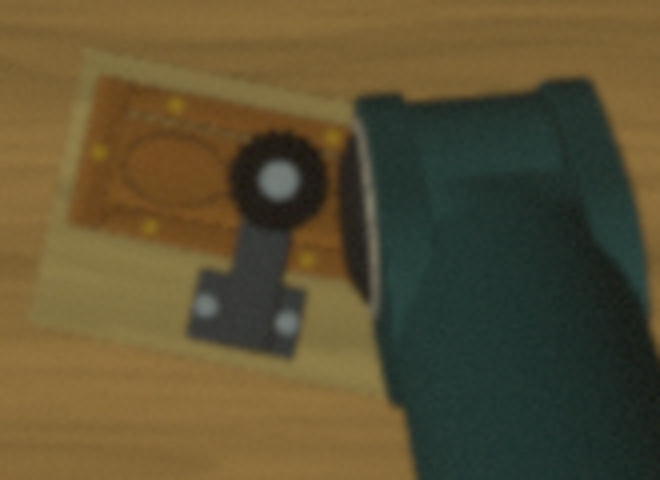

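The blank's far end is flush against the stop. The push held steady at 15 N with no further travel, so it is home and the foot is clear above it. Next I'll back off and lift.

>>> arm_command:
  increments:
    - [-0.015,0,0,0,-1]
    - [-0.03,0,0,0,-1]
    - [-0.03,0,-0.03,0,-1]
    - [-0.03,0,-0.07,-7,-1]
    - [-0.03,0,-0.11,-14,-1]
    - [-0.03,0,-0.15,-21,-0.5]
    - [-0.03,0,-0.185,-28,0]
    - [-0.03,0,-0.215,-35,0.5]
    - [-0.03,0,-0.22,-42,1]
    - [-0.03,0,-0.22,-49,1]

```text
time_s: 4.78
tool_pos: [516.6, -132.1, 252.8]
orientation: [1.37, 2.827, -0.003]
contact_force: [0.6, -0.1, -0.7]
finger_gap: 0.708
```

```bash
python3 -c "
from h import *
go([539.3,-15,250],239)
d=shot('wrist','w4');shot('top','t4')"
```

```text
t 4.7833 tcp [ 516.6 -132.1  252.8] yaw 128.28 q7 0.714 tilt [-8.0e-04 -2.1e-03 -1.0e+00] F [ 0.6 -0.1 -0.7] gap 0.708
shift mm [77.9 90.4  2.5] turn -110.72
```

View pics/w4.png

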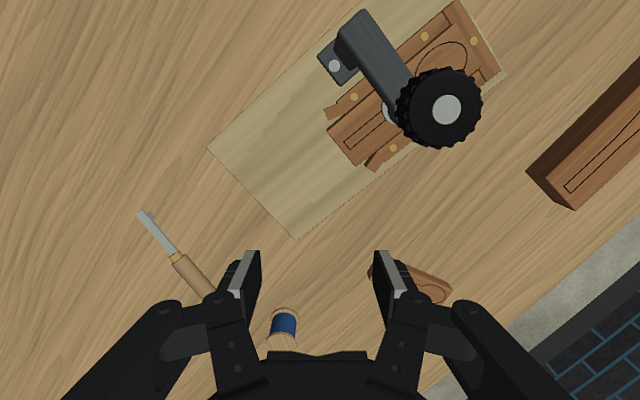

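The wrist view shows the knob's cap at (447,110). The blank is still in the channel.

```bash
python3 -c "
from h import *
obs=[('w4',447,109),('top0',265+335/4.8,185+215/4.8),('scene0',200+461/5,150+88/5)]
A=np.zeros((3,3));b=np.zeros(3)
for f,u,v in obs:
    c,r=ray(ld(f),u,v);r=r/np.linalg.norm(r);P=np.eye(3)-np.outer(r,r);A+=P;b+=P@c
X=np.linalg.solve(A,b);print(X)
for f,u,v in obs: print(f,proj(ld(f),X),u,v,atz(ld(f),u,v,184))
"
```

```text
[539.29224532 -14.35149884 183.10725251]
w4 [[446.48095251 109.5248049 ]] 447 109 [539.00921857 -14.09253181 184.        ]
top0 [[335.00748629 229.96390769]] 334.7916666666667 229.79166666666669 [539.63173649 -13.85868751 184.        ]
scene0 [[292.60999053 167.53218481]] 292.2 167.6 [540.48587308 -16.00803392 184.        ]
```

>>> arm_command:
  increments:
    - [0.015,0.02,0,-7,1]
    - [0.035,0.042,0,-14,1]
    - [0.055,0.065,0,-21,1]
    - [0.0775,0.0905,0,-28,1]
    - [0.0775,0.0905,0,-35,1]
    - [0.0775,0.0905,0,-42,1]
    - [0.0775,0.0905,0,-49,1]
    - [0.0775,0.0905,0,-56,1]
    - [0.0775,0.0905,0,-63,1]
    - [0.0775,0.0905,0,-70,1]

```text
time_s: 5.72
tool_pos: [538.8, -15.1, 249.8]
orientation: [0.495, -3.097, -0.001]
contact_force: [0.1, -1.0, -0.0]
finger_gap: 0.997
```

```bash
python3 -c "
from h import *
go([539.3,-14.4,148],239)"
```

```text
t 5.7167 tcp [538.8 -15.1 249.8] yaw -161.85 q7 1.613 tilt [-4.9e-03 -4.0e-04 -1.0e+00] F [ 0.1 -1.  -0. ] gap 0.997
shift mm [ -1.2   0.4 101.8] turn -40.85
```

>>> arm_command:
  increments:
    - [-0.0012,0.0004,0.01,-7,1]
    - [-0.0012,0.0004,0.025,-14,1]
    - [-0.0012,0.0004,0.04,-21,1]
    - [-0.0012,0.0004,0.055,-28,1]
    - [-0.0012,0.0004,0.07,-35,1]
    - [-0.0012,0.0004,0.085,-40,1]
    - [-0.0012,0.0004,0.1,-40,1]
    - [-0.0012,0.0004,0.1018,-40,1]
    - [-0.0012,0.0004,0.1018,-40,1]

```text
time_s: 6.47
tool_pos: [538.8, -14.1, 147.3]
orientation: [1.519, -2.743, -0.006]
contact_force: [0.0, 0.1, 0.6]
finger_gap: 0.996
```

```bash
python3 -c "
from h import *
go([539.3,-14.4,148],239)
d=shot('wrist','w5')
d=shot('scene','s5')
"
```

```text
t 6.4667 tcp [538.8 -14.1 147.3] yaw -122.05 q7 2.136 tilt [-6.9e-03  2.0e-04 -1.0e+00] F [0.  0.1 0.6] gap 0.996
shift mm [-0.  -0.6 -0.7] turn -1.05
```

View pics/w5.png

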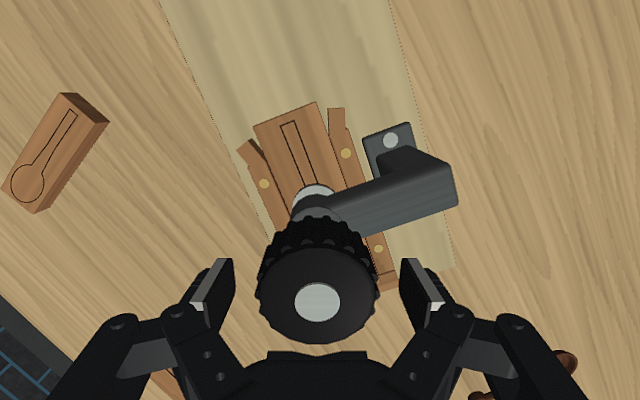

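The knob sits between the open jaws, with its cap at (317,302). Now I'll close on it.

>>> arm_command:
  increments:
    - [0,0,0,0,-1]
    - [0,0,0,0,-1]
    - [0,0,0,0,-1]
    - [0,0,0,0,-1]
    - [0,0,0,0,-1]
    - [0,0,0,0,-1]
  grip_force: 40

```text
time_s: 7.07
tool_pos: [539.5, -13.8, 149.5]
orientation: [1.522, -2.744, -0.002]
contact_force: [-6.6, 1.2, 10.4]
finger_gap: 0.619
```

>>> arm_command:
  increments:
    - [0,0,0.0001,5,-1]
    - [0,0,0.0003,12,-1]
    - [0,0,0.0004,19,-1]
    - [0,0,0.0006,26,-1]
    - [0,0,0.0007,33,-1]
    - [0,0,0.0009,40,-1]
    - [0,0,0.001,47,-1]
    - [0,0,0.0012,54,-1]
    - [0,0,0.0014,61,-1]
    - [0,0,0.0015,68,-1]

```text
time_s: 7.9
tool_pos: [539.3, -13.8, 148.2]
orientation: [-0.283, -3.124, 0.002]
contact_force: [-2.2, -0.8, -2.2]
finger_gap: 0.617
```

```bash
python3 -c "
from h import *
go([539.3,-14.4,148],239);print(manip.get_obs()['torque'])
d=shot('wrist','w6')
"
```

```text
t 7.9 tcp [539.3 -13.8 148.2] yaw 169.66 q7 1.083 tilt [-0.0045 -0.001  -1.    ] F [-2.2 -0.8 -2.2] gap 0.617
shift mm [-0.1 -0.6  0.2] turn -69.34
[-0.08120526  0.35762819  0.06549725]
```

View pics/w6.png

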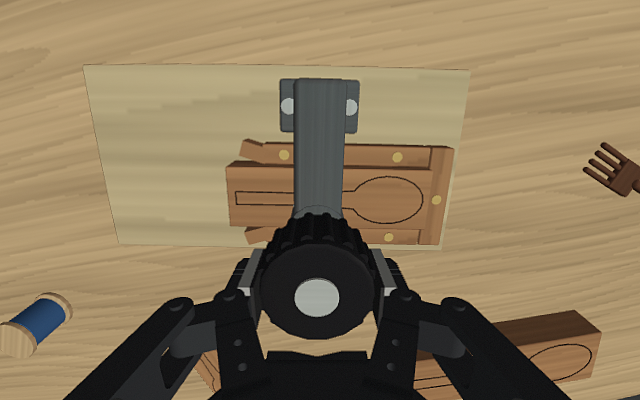

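The knob is held and turned 68°. The blank is visibly home against the stop. I'll go on turning.

>>> arm_command:
  increments:
    - [0,0,0.0002,7,-1]
    - [0,0,0.0003,14,-1]
    - [0,0,0.0005,21,-1]
    - [0,0,0.0006,28,-1]
    - [0,0,0.0008,35,-1]
    - [0,0,0.0009,42,-1]
    - [0,0,0.0011,49,-1]
    - [0,0,0.0012,56,-1]
    - [0,0,0.0014,63,-1]
    - [0,0,0.0016,70,-1]

```text
time_s: 8.78
tool_pos: [539.3, -13.9, 146.6]
orientation: [-2.04, -2.386, 0.006]
contact_force: [-0.9, -0.8, -3.0]
finger_gap: 0.621
```

>>> arm_command:
  increments:
    - [0,0,0.0002,7,-1]
    - [0,0,0.0003,14,-1]
    - [0,0,0.0005,21,-1]
    - [0,0,0.0006,28,-1]
    - [0,0,0.0008,35,-1]
    - [0,0,0.0009,42,-1]
    - [0,0,0.0011,49,-1]
    - [0,0,0.0012,56,-1]
    - [0,0,0.0014,63,-1]
    - [0,0,0.0016,70,-1]

```text
time_s: 9.62
tool_pos: [539.0, -13.8, 145.0]
orientation: [-3.043, -0.78, 0.008]
contact_force: [-1.3, -1.1, -1.3]
finger_gap: 0.62
```

```bash
python3 -c "
from h import *
go([539.3,-14.4,148],239);print(manip.get_obs()['torque'],manip.get_obs()['joint_pos'].round(2))
"
```

```text
t 9.6167 tcp [539.  -13.8 145. ] yaw 28.75 q7 -1.154 tilt [-0.0048 -0.001  -1.    ] F [-1.3 -1.1 -1.3] gap 0.62
shift mm [-0.1  0.6 -3. ] turn 149.75
[0.07057127 0.25651564 0.0807308 ] [ 0.07  0.37 -0.13  1.9   0.06  0.88 -1.15]
```

>>> arm_command:
  increments:
    - [0,0,0.0002,7,-1]
    - [0,0,0.0003,14,-1]
    - [0,0,0.0005,21,-1]
    - [0,0,0.0006,28,-1]
    - [0,0,0.0008,35,-1]
    - [0,0,0.0009,42,-1]
    - [0,0,0.0011,49,-1]
    - [0,0,0.0012,56,-1]
    - [0,0,0.0014,63,-1]
    - [0,0,0.0016,70,-1]

```text
time_s: 10.45
tool_pos: [539.1, -13.6, 143.5]
orientation: [2.937, -1.11, -0.006]
contact_force: [-1.6, 0.4, -2.1]
finger_gap: 0.619
```

```bash
python3 -c "
from h import *
go([539.3,-14.4,148],239);print(manip.get_obs()['torque'],manip.get_obs()['joint_pos'].round(2))
shot('wrist','w7')
"
```

```text
t 10.45 tcp [539.1 -13.6 143.5] yaw -41.41 q7 -2.276 tilt [-4.5e-03 -7.0e-04 -1.0e+00] F [-1.6  0.4 -2.1] gap 0.619
shift mm [ 0.7  0.5 -4.5] turn 79.59
[ 0.39990227 -0.53204501  0.06996115] [-0.13  0.37  0.12  1.91 -0.06  0.87 -2.28]
```

View pics/w7.png

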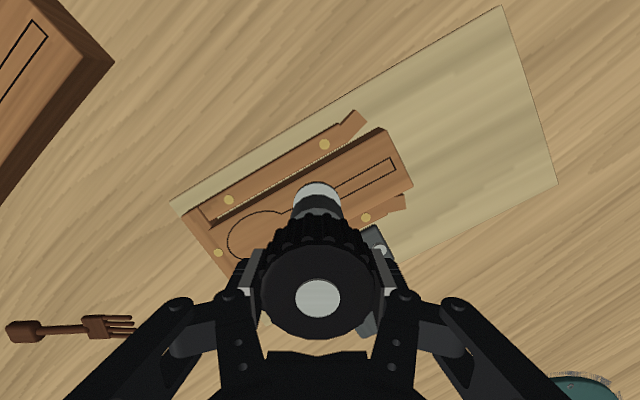

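>>> arm_command:
  increments:
    - [0,0,0,0,1]
    - [0,0,0,0,1]
    - [0,0,0,0,1]
    - [0,0,0,-3,1]
    - [0,0,0,-10,1]
    - [0,0,0,-17,1]
    - [0,0,0,-24,1]
    - [0,0,0,-31,1]
    - [0,0,0,-38,1]
    - [0,0,0,-45,1]

```text
time_s: 11.33
tool_pos: [539.2, -13.7, 143.6]
orientation: [3.14, 0.097, -0.007]
contact_force: [-0.6, -0.3, -0.2]
finger_gap: 0.999
```

>>> arm_command:
  increments:
    - [0,0,0,-7,1]
    - [0,0,0,-14,1]
    - [0,0,0,-21,1]
    - [0,0,0,-28,1]
    - [0,0,0,-35,1]
    - [0,0,0,-42,1]
    - [0,0,0,-49,1]
    - [0,0,0,-56,1]
    - [0,0,0,-63,1]
    - [0,0,0,-70,1]

```text
time_s: 12.17
tool_pos: [539.3, -13.8, 143.8]
orientation: [-2.506, -1.891, 0.006]
contact_force: [-0.2, 0.8, -0.0]
finger_gap: 0.996
```

>>> arm_command:
  increments:
    - [0,0,0,-7,1]
    - [0,0,0,-14,1]
    - [0,0,0,-21,1]
    - [0,0,0,-28,1]
    - [0,0,0,-35,1]
    - [0,0,0,-42,1]
    - [0,0,0,-49,1]
    - [0,0,0,-56,1]
    - [0,0,0,-63,1]
    - [0,0,0,-70,1]

```text
time_s: 13.0
tool_pos: [539.4, -14.0, 144.0]
orientation: [-0.954, -2.99, 0.003]
contact_force: [-0.6, -0.2, -0.1]
finger_gap: 1.002
```

>>> arm_command:
  increments:
    - [0,0,0,-7,1]
    - [0,0,0,-14,1]
    - [0,0,0,-21,1]
    - [0,0,0,-28,1]
    - [0,0,0,-35,1]
    - [0,0,0,-42,1]
    - [0,0,0,-49,1]
    - [0,0,0,-56,1]
    - [0,0,0,-63,1]
    - [0,0,0,-70,1]

```text
time_s: 13.83
tool_pos: [539.6, -14.2, 144.3]
orientation: [0.947, -2.992, -0.0]
contact_force: [0.2, 0.7, -0.7]
finger_gap: 0.999
```

```bash
python3 -c "
from h import *
go([539.3,-14.0,141.5],239);print(manip.get_obs()['torque'],manip.get_obs()['joint_pos'].round(2))
"
```

```text
t 13.8333 tcp [539.6 -14.2 144.3] yaw -144.88 q7 1.782 tilt [-2.9e-03 -8.0e-04 -1.0e+00] F [ 0.2  0.7 -0.7] gap 0.999
shift mm [0.1 0.3 2.8] turn -23.88
[ 0.08022787 -0.01010751  0.02437368] [ 0.61  0.49 -0.81  1.88  0.44  0.95  1.78]
```

>>> arm_command:
  increments:
    - [0,0,0.001,-7,1]
    - [0,0,0.0025,-14,1]
    - [0,0,0.0025,-21,1]
    - [0,0,0.0025,-23,1]
    - [0,0,0.0025,-23,-1]
    - [0,0,0.0025,-23,-1]
    - [0,0,0.0025,-23,-1]
    - [0,0,0.0025,-23,-1]
    - [0,0,0.0025,-23,-1]
    - [0,0,0.0025,-23,-1]
  grip_force: 50

```text
time_s: 14.67
tool_pos: [539.3, -14.1, 142.2]
orientation: [1.524, -2.743, -0.0]
contact_force: [-6.6, 0.1, 9.4]
finger_gap: 0.624
```

>>> arm_command:
  increments:
    - [0,0,0.0001,5,-1]
    - [0,0,0.0003,12,-1]
    - [0,0,0.0004,19,-1]
    - [0,0,0.0006,26,-1]
    - [0,0,0.0007,33,-1]
    - [0,0,0.0009,40,-1]
    - [0,0,0.001,47,-1]
    - [0,0,0.0012,54,-1]
    - [0,0,0.0014,61,-1]
    - [0,0,0.0015,68,-1]

```text
time_s: 15.5
tool_pos: [539.0, -13.8, 140.8]
orientation: [-0.281, -3.126, 0.003]
contact_force: [-3.0, 1.4, 0.7]
finger_gap: 0.616
```

```bash
python3 -c "
from h import *
go([539.3,-14.0,141.5],239);print(manip.get_obs()['torque'])
d=shot('scene','s8')
im=cv2.imread('pics/s8.png')[150:260,200:360];cv2.imwrite('pics/s8z.png',cv2.resize(im,None,fx=5,fy=5,interpolation=cv2.INTER_CUBIC))
"
```

```text
t 15.5 tcp [539.  -13.8 140.8] yaw 169.74 q7 1.077 tilt [-0.0036 -0.0015 -1.    ] F [-3.   1.4  0.7] gap 0.616
shift mm [-0.4 -0.2 -0.7] turn -69.26
[0.3636065  0.60898028 0.10845114]
```

View pics/s8z.png

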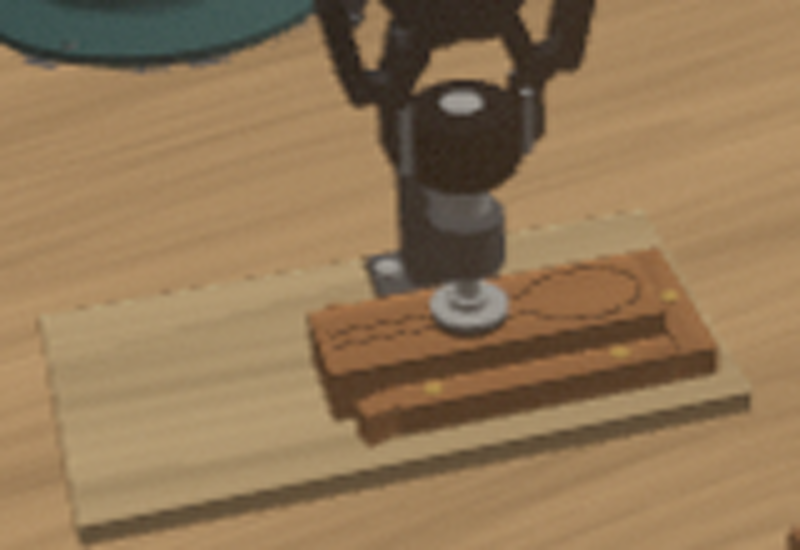

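The scene view shows the foot almost on the wood, the blank home and the collar still clear of the arm. I'll continue.

>>> arm_command:
  increments:
    - [0,0,0.0002,7,-1]
    - [0,0,0.0003,14,-1]
    - [0,0,0.0005,21,-1]
    - [0,0,0.0006,28,-1]
    - [0,0,0.0008,35,-1]
    - [0,0,0.0009,42,-1]
    - [0,0,0.0011,49,-1]
    - [0,0,0.0012,56,-1]
    - [0,0,0.0014,63,-1]
    - [0,0,0.0016,70,-1]

```text
time_s: 16.38
tool_pos: [539.1, -13.5, 139.3]
orientation: [-2.039, -2.388, 0.005]
contact_force: [0.5, 0.6, -1.2]
finger_gap: 0.616
```

```bash
python3 -c "
from h import *
go([539.3,-14.0,141.5],239);print(manip.get_obs()['torque'])
"
```

```text
t 16.3833 tcp [539.1 -13.5 139.3] yaw 99.03 q7 -0.035 tilt [-0.0031 -0.0015 -1.    ] F [ 0.5  0.6 -1.2] gap 0.616
shift mm [-0.5  0.1 -2.2] turn -139.97
[ 0.19990579 -0.20691926  0.09744611]
```

>>> arm_command:
  increments:
    - [0,0,0.0002,7,-1]
    - [0,0,0.0003,14,-1]
    - [0,0,0.0005,21,-1]
    - [0,0,0.0006,28,-1]
    - [0,0,0.0008,35,-1]
    - [0,0,0.0009,42,-1]
    - [0,0,0.0011,49,-1]
    - [0,0,0.0012,56,-1]
    - [0,0,0.0014,63,-1]
    - [0,0,0.0016,70,-1]

```text
time_s: 17.22
tool_pos: [539.3, -13.5, 137.8]
orientation: [3.042, 0.782, -0.004]
contact_force: [1.4, -1.0, -1.8]
finger_gap: 0.618
```

```bash
python3 -c "
from h import *
go([539.3,-14.0,141.5],239);print(manip.get_obs()['torque'])
d=shot('scene','s9')
im=cv2.imread('pics/s9.png')[150:260,200:360];cv2.imwrite('pics/s9z.png',cv2.resize(im,None,fx=5,fy=5,interpolation=cv2.INTER_CUBIC))
"
```

```text
t 17.2167 tcp [539.3 -13.5 137.8] yaw 28.85 q7 -1.15 tilt [-0.0025 -0.0016 -1.    ] F [ 1.4 -1.  -1.8] gap 0.618
shift mm [-0.3  0.4 -3.7] turn 149.85
[ 0.10327968 -0.22956852  0.11639055]
```

View pics/s9z.png

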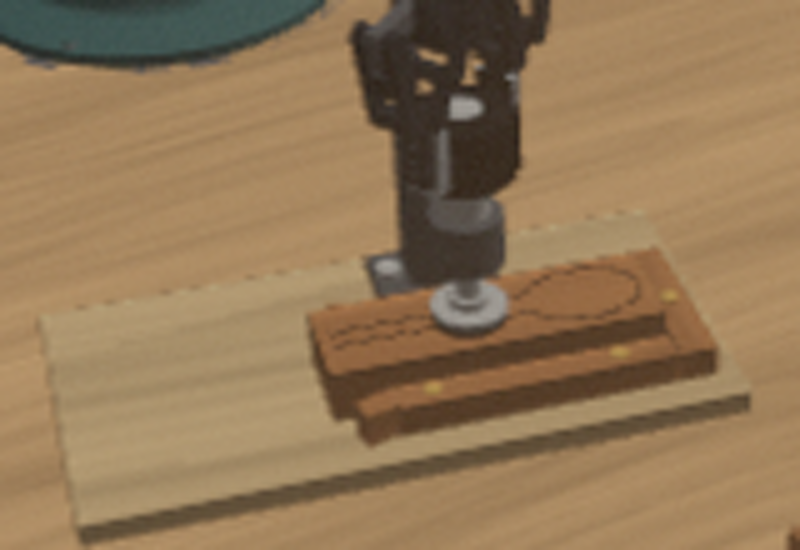

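The foot is now on the wood at (468,307). I'll keep turning and watch the torque about z.

>>> arm_command:
  increments:
    - [0,0,0.0002,7,-1]
    - [0,0,0.0003,14,-1]
    - [0,0,0.0005,21,-1]
    - [0,0,0.0006,28,-1]
    - [0,0,0.0008,35,-1]
    - [0,0,0.0009,42,-1]

```text
time_s: 17.77
tool_pos: [540.2, -13.9, 137.6]
orientation: [3.117, -0.373, -0.0]
contact_force: [8.2, -6.5, 3.2]
finger_gap: 0.617
```

```bash
python3 -c "
from h import *
go([539.3,-14.0,141.5],239);print(manip.get_obs()['torque'])
"
```

```text
t 17.7667 tcp [540.2 -13.9 137.6] yaw -13.65 q7 -1.827 tilt [-5.0e-04 -2.7e-03 -1.0e+00] F [ 8.2 -6.5  3.2] gap 0.617
shift mm [-0.8  0.3 -3.9] turn 107.35
[-1.38733966 -1.77518164  1.79187239]
```

>>> arm_command:
  increments:
    - [0,0,0.0002,7,-1]
    - [0,0,0.0003,14,-1]
    - [0,0,0.0005,21,-1]
    - [0,0,0.0006,28,-1]

```text
time_s: 18.1
tool_pos: [540.6, -14.8, 137.4]
orientation: [2.933, -1.114, 0.003]
contact_force: [0.7, -9.0, 4.0]
finger_gap: 0.618
```

```bash
python3 -c "
from h import *
go([539.3,-14.0,141.5],239);print(manip.get_obs()['torque'])
shot('wrist','w10')
"
```

```text
t 18.1 tcp [540.6 -14.8 137.4] yaw -41.59 q7 -2.271 tilt [ 6.0e-04 -4.3e-03 -1.0e+00] F [ 0.7 -9.   4. ] gap 0.618
shift mm [-1.5  0.3 -4.1] turn 79.41
[-1.89593819 -0.10304926  1.80381221]
```

The torque about z jumped from 0.1 to a constant 1.8 N·m, so the knob is slipping in the grip. The grip height is 137.4 + 19 ≈ 156 mm, which matches the dead stop. Release and lift.

>>> arm_command:
  increments:
    - [0,0,0,0,1]
    - [0,0,0,0,1]
    - [0,0,0,0,1]
    - [0,0,0,0,1]
    - [0,0,-0.02,0,1]
    - [0,0,-0.05,0,1]
    - [0,0,-0.09,0,1]
    - [0,0,-0.12,0,1]
    - [0,0,-0.14,0,1]
    - [0,0,-0.14,0,1]

```text
time_s: 18.98
tool_pos: [542.0, -14.1, 281.7]
orientation: [2.931, -1.129, 0.011]
contact_force: [0.4, 0.1, -0.8]
finger_gap: 1.001
```

>>> arm_command:
  increments:
    - [0,-0.03,0,0,1]
    - [0,-0.06,0,0,1]
    - [0,-0.1,0,0,1]
    - [0,-0.14,0,0,1]
    - [0,-0.16,0,0,1]
    - [0,-0.16,0,0,1]

```text
time_s: 19.48
tool_pos: [650.5, 109.1, 280.0]
orientation: [2.935, -1.12, 0.008]
contact_force: [0.6, 0.6, -0.5]
finger_gap: 1.002
```

```bash
python3 -c "
from h import *
go([539.3,-14.0,141.5],239)
d=shot('scene','s11');shot('top','t11')
a=cv2.resize(cv2.imread('pics/s11.png')[150:260,200:360],None,fx=4,fy=4,interpolation=cv2.INTER_CUBIC)
cv2.imwrite('pics/s11z.png',a)
"
```

```text
t 19.4833 tcp [650.5 109.1 280. ] yaw -41.77 q7 -2.478 tilt [ 0.0047 -0.0023 -1.    ] F [ 0.6  0.6 -0.5] gap 1.002
shift mm [ -1.6 166.1 138.3] turn 79.23
```

View pics/s11z.png

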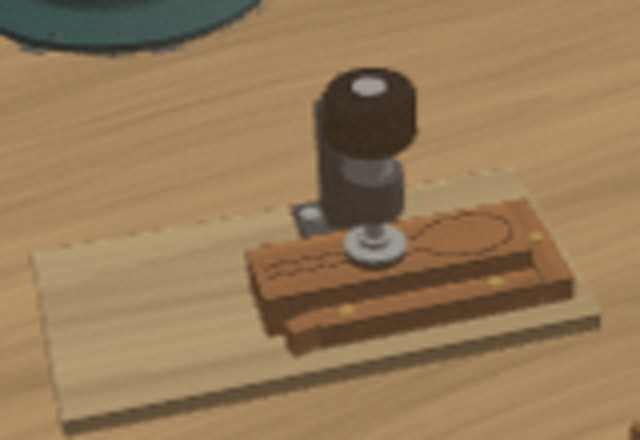

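View pics/t11.png

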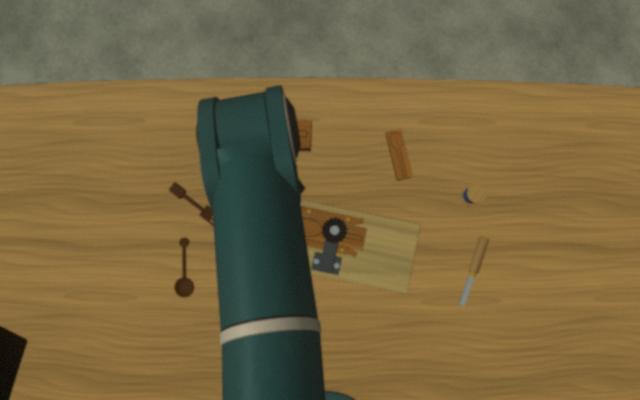

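```bash
python3 -c "
from h import *
d=ld('s11')
for z in (183.1,175,172,170): print(z,proj(d,[539.3,-14.4,z]))
print('meas',200+370/4,150+86/4)
print('stop blank ends',atz(d,200+262/4,150+299/4,47),atz(d,200+248/4,150+252/4,47))
m=(atz(d,200+262/4,150+299/4,47)+atz(d,200+248/4,150+252/4,47))/2-ch(0);print(m[:2]@U)
"
```

```text
183.1 [[292.59343894 167.54117537]]
175 [[292.70002506 170.44412124]]
172 [[292.73926062 171.51244407]]
170 [[292.76534584 172.22261918]]
meas 292.5 171.5
stop blank ends [548.85013343 -99.55219481  47.        ] [498.94907385 -87.92243906  47.        ]
-179.62287026486516
```

The scene camera puts the knob's cap at 172 mm, down about 11 mm. The blank's rear end is 179.6 mm from the stop; 180 would be fully home. The spoon, gouge and spool, and the visible part of the fork, look unmoved, and the arm is clear. I'm handing in.

```bash
python3 -c "
from h import *
print(manip.close_job())"
```

```text
the job is handed in; nothing more can be done
None
```

The blank is home against the end stop, and the hold-down knob is screwed to its dead stop. I handed the job in at about 19.6 s; no verdict is reported.

**What I did:** I pushed the blank about 87 mm with the closed fingers until it stopped moving under a steady 15 N. I then turned the knob clockwise about 1.4 turns in two grips, released it and moved the arm clear.

**Checks that agreed:**
- **Blank:** its rear end measured 179.6 mm from the stop, where 180 mm is fully home. It looks flat in the channel.
- **Dead stop:** the torque jumped from 0.1 to a constant 1.8 N·m as the knob began to slip in the grip. The grip height was then about 156 mm, the value given for the dead stop. The knob's cap had come down about 11 mm.
- **Other items:** the spoon, gouge and spool look unmoved in the last top picture.

**Not fully checked:**
- The foot's force on the blank could not be measured, so I infer it from the dead stop.
- The arm partly hid the fork in that last picture; the part that showed was where it had been.

No check failed or disagreed.

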